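# Pack the reagent troughs into the deck's reference corner

## Robot

A 6-joint arm with a two-finger parallel gripper is mounted at the origin on the work surface. World frame = base frame: x ahead of the robot, y to its left, z up, the work surface at z = 0. Lengths are in m, angles in degrees, forces in N, time in s.
With the tool pointing down it reaches from about 0.3 to 0.75 m from the base axis. Payload 8.5 kg.
Tool frame: the origin (TCP) lies on the centre line of the jaws, within the pads' length; the fingertips stand 22 mm ahead of it and the grasp point (between the pads) lies 3 mm ahead of it (env.tip_reach is the distance from the TCP to the fingertips, in m); y points along the fingers, z is the direction in which the jaws open and shut, and the axes are right-handed (so a half turn about y gives the same grasp; the last joint's range is limited). The gripper opens to 85 mm and grips with 20 to 120 N. Pads are 22 mm wide; open, the fingers measure 114 mm over their backs; the gripper's body (76 mm by 85 mm) begins 54 mm behind the grasp point. The pads swing forward as they close: fully open they stand 13 mm farther back than shut.
Start: joints at [-75.59, 21.807, 74.336, -0, 83.858, -12.336], TCP at [0.248, -0.491, 0.253] pointing down, gripper open.
Joint ranges: [-178.18, 178.18], [-50.72, 133.34], [12.68, 142.11], [-81.47, 261.47], [9.98, 163.14], [-165.26, 165.26]. Speed limits (degrees/s): [136.94, 136.94, 180, 180, 180, 180].

## Interface

Orientations are given as a 3x3 rotation matrix whose columns are the frame's x, y, z axes.
In Python, from rig import env, get_image gives the robot as it stands. The module is installed in compiled form; this text tells all that it offers.
- The arm moves only by the tool carry_out, never from a script. Its argument "targets" is a list that holds one entry, the list of rows, each a list of 7 numbers: the closure, from 0 (fully open) to 1 (shut), then the shift along the world's x, y, z in mm, then the turn, a rotation vector about the world's x, y, z in degrees. In form: [[[claw, dx, dy, dz, ax, ay, az], ...]]. A call has 1 to 20 rows; each row is the pose to reach, as a shift and turn from the pose commanded when the call began; what a row does not reach only later rows make up. A row lasts 1/12 s, in which the tool goes at most 41.7 mm and 7.16 degrees, less where a joint would pass 70% of its speed; a pose out of reach is approached as far as the arm can. A call with a gripper value outside its range is refused whole. The fingers move at their own pace and stop on an object; "squeeze" is the grip in N (left out, the last holds). Time passes only in rows, so rows that repeat a pose let the fingers close. It gives the time, the measured TCP pose, the force and the opening at its end, in the units of the state.
- env.observe(): the state, without advancing time (a new reading comes with each control period).
- get_image(name): name is "scene" or "top" or "wrist"; returns a dict with "img" (400x640x3 uint8, red, green, blue), "fx", "fy", "cx", "cy" (pixels), "k1" (the pictures are not rectified: a ray, as slopes to the right and down, at radius r is drawn at 1 + k1 r^2 times it, then the intrinsics apply), "rvec" (rotation vector, rad) and "tvec" (3), from world to camera coordinates, as OpenCV has them. Camera axes: x right, y down, z forward; pixel columns grow to the right and rows downward; lengths in m; the calibration is good to about 2 mm. A picture is of the moment at which its call begins. There is no depth.
- env.close_job(): hands the job in, once; it reports no verdict.
The state is a dict: "time_s": time; "q": joint angles; "qvel": joint speeds; "joint_efforts": joint torques, N m; "position": TCP position; "tool_rot": TCP orientation; "ft_force": force on the tool from outside, world axes, zero at the start; "wrist_torque": the same for the moment, N m; "grip_width": finger opening in m.
Only numpy, scipy, OpenCV 4.12 (cv2) and the standard library are available. Lean on these libraries where they do the work, as an engineer would, in place of code of your own. Each camera call takes 0.05 s, during which the arm holds its last target.

## Task

Load the instrument's black deck plate with the three white troughs, in one row along its long rail: first push the six-compartment trough fully home into the corner where the two rails meet, its long side against the long rail; then pack the two-compartment trough up against it, and last the plain one-compartment trough against that. Their equal 56 mm sides must face one another, and each must end squarely flush with the long rail and without a gap to its neighbour. Keep the troughs upright and leave everything else on the bench where it stands.

Things in the scene. Friction and masses are not known exactly. Their poses are not given: they have to be found in the camera images.
- deck_corner (a point): inner corner of the two aluminium rails (8 mm high, 12 mm thick) on the fixed black deck plate, on its surface, 18 mm above the bench. x (away from the robot, yaw up to 0.3 rad) points square into the long rail: its inner face is x = 0, 216 mm long towards -y. y (left) points square into the short rail: inner face y = 0, 93 mm long towards -x. Free plate at negative x and y; no other rails
- trough6_mid (a point): the longest trough, with six compartments (2 by 3), white plastic, open at the top, walls 4 mm: 90 mm long, 56 mm wide, 60 mm high. The point is the trough's centre, 30 mm above its underside; x runs across the 56 mm width, y along the 90 mm length, z up. Loose, about 140 g (varies)
- trough2_mid (a point): the middle trough, with two compartments, white plastic, open at the top, walls 4 mm: 65 mm long, 56 mm wide, 60 mm high. The point is the trough's centre, 30 mm above its underside; x runs across the 56 mm width, y along the 65 mm length, z up. Loose, about 110 g (varies)
- trough1_mid (a point): the shortest trough, one plain compartment (its length is less than its width), white plastic, open at the top, walls 4 mm: 45 mm long, 56 mm wide, 60 mm high. The point is the trough's centre, 30 mm above its underside; x runs across the 56 mm width, y along the 45 mm length, z up. Loose, about 80 g (varies)
- dish: bystander: clear flat dish, 56 mm across, 12 mm high, origin under its centre
- jar: bystander: small jar, 40 mm across, 50 mm high, origin under its centre
- pot: bystander: jar with black cap, 52 mm across, 55 mm high, origin under its centre
- bottle: bystander: squat amber bottle, 60 mm across, 75 mm high, origin under its centre
- beaker: bystander: glass beaker, 60 mm across, 60 mm high, origin under its centre
- tipbox: bystander: closed grey box with a paler lid, 85 x 120 x 60 mm high, origin under its centre
- tuberack: bystander: white rack of capped tubes, 70 x 160 x 79 mm high, origin under its centre
Not all that is in view belongs to the job. Leave any green look-alike of the part that bears trough1_mid alone. What is shaped like the part that bears trough6_mid but red is not meant.

How it is judged (in metres and radians):
On the way, in this order (a step that is already met when the one before it is completed fails the run):
1. the six-compartment trough is home in the corner (x of trough6_mid in the frame of deck_corner between -0.0315 and -0.024 m and z of trough6_mid in the frame of deck_corner between 0.026 and 0.034 m and angle between trough6_mid's own z axis and vertical below 0.06 rad and angle between the x axis of trough6_mid and the x axis of deck_corner, either way round below 0.05 rad and y of trough6_mid in the frame of deck_corner above -0.0485 m), for 0.2 s.
2. the two-compartment trough is packed against it and the long rail, the first still home (all of step 1 and x of trough2_mid in the frame of deck_corner between -0.0315 and -0.024 m and z of trough2_mid in the frame of deck_corner between 0.026 and 0.034 m and angle between trough2_mid's own z axis and vertical below 0.06 rad and angle between the x axis of trough2_mid and the x axis of deck_corner, either way round below 0.05 rad and horizontal distance between trough6_mid and trough2_mid below 0.081 m), for 0.2 s.
3. the one-compartment trough is packed against the second and the long rail, the others still home (all of step 2 and x of trough1_mid in the frame of deck_corner between -0.0315 and -0.024 m and z of trough1_mid in the frame of deck_corner between 0.026 and 0.034 m and angle between trough1_mid's own z axis and vertical below 0.06 rad and angle between the x axis of trough1_mid and the x axis of deck_corner, either way round below 0.05 rad and horizontal distance between trough2_mid and trough1_mid below 0.0585 m), for 0.2 s.
At the end, for the whole second after the job is handed in: All three troughs at rest upright on the plate, 56 mm sides facing, square to the rails within 0.05 rad, each within 3.5 mm of the long rail; the six-compartment one within 3.5 mm of the short rail, the two-compartment one of the first, the one-compartment one of the second (all of step 3 and linear speed of each of trough6, trough2, trough1 below 0.01 m/s); the robot touches nothing.
It fails at once if a trough is tipped over (more than 0.6 rad) (angle between any of trough6_mid, trough2_mid, trough1_mid's own z axis and vertical above 0.6 rad).
It fails at once if a bystander is moved by more than 25 mm (distance of any of dish, jar, pot, bottle, beaker, tipbox, tuberack from where it was at the start of the episode above 0.025 m).
It also fails if it takes over 67 s, if anything falls off the work surface, if the arm or the gripper's body presses on something with over 40 N, if the wrist force passes 120 N, or if a joint passes its speed limit or range.

## Working session

There is one attempt and no reset: what is moved stays moved. The work goes in short steps, Python scripts to look and compute and a tool call to move; the robot and the scene stay as the last step left them, time stands still between calls to the robot, and variables do not carry over. Pictures are saved under pics/ and viewed, and the job is handed in when it is done.

Besides the shell and the picture viewer there is one more tool, called after ">>>" by a JSON object that holds its "fn" and its "kwargs". carry_out: Moves the arm, as the interface text tells. Its arguments: {"type":"object","properties":{"targets":{"type":"array"},"squeeze":{"type":"number"}},"required":["targets"]}

```bash
ls; mkdir -p pics; python3 - <<'E'
from rig import env,get_image
import cv2,numpy as np
s=env.observe();print(s)
for n in("scene","top","wrist"):
    d=get_image(n);cv2.imwrite(f"pics/{n}0.png",d["img"][:,:,::-1])
    print(n,{k:np.round(v,4) if not isinstance(v,(str,)) else v for k,v in d.items() if k!="img"})
E
```

```text
pics
{'time_s': 0.0, 'q': array([-7.55909874e+01,  2.18422379e+01,  7.43838245e+01, -3.86595510e-04,
        8.38565153e+01, -1.23365919e+01]), 'qvel': array([-0.02800296, -0.07678914,  0.01342496, -0.03517359, -0.03040818,
       -0.01689722]), 'joint_efforts': array([-2.68262565e-04, -4.48458767e+01, -2.31272238e+01, -1.89651241e-04,
        4.83415570e-03,  3.25756787e-05]), 'position': array([ 0.24744317, -0.4909182 ,  0.25270552]), 'tool_rot': array([[-8.93013199e-01, -3.65141966e-04,  4.50030325e-01],
       [-4.50030372e-01,  1.39424663e-03, -8.93012161e-01],
       [-3.01377049e-04, -9.99998961e-01, -1.40940562e-03]]), 'ft_force': array([ 0.55532775, -0.76707634,  0.45766754]), 'wrist_torque': array([ 0.03071659, -0.06648749, -0.04539042]), 'grip_width': 0.08518494265293068}
scene {'fx': np.float64(438.3956), 'fy': np.float64(438.3956), 'cx': np.float64(315.9211), 'cy': np.float64(201.9242), 'k1': np.float64(0.0084), 'rvec': array([ 1.6417,  1.5919, -0.8433]), 'tvec': array([ 0.0452, -0.239 ,  1.52  ])}
top {'fx': np.float64(505.7678), 'fy': np.float64(505.7678), 'cx': np.float64(318.4702), 'cy': np.float64(197.501), 'k1': np.float64(-0.1593), 'rvec': array([ 2.1731, -2.14  ,  0.1597]), 'tvec': array([-0.1014,  0.5378,  1.3642])}
wrist {'fx': np.float64(330.6331), 'fy': np.float64(330.6331), 'cx': np.float64(315.8332), 'cy': np.float64(193.5616), 'k1': np.float64(-0.0323), 'rvec': array([-2.4394,  1.5016,  0.2396]), 'tvec': array([-0.5492, -0.041 ,  0.3792])}
```

View pics/scene0.png

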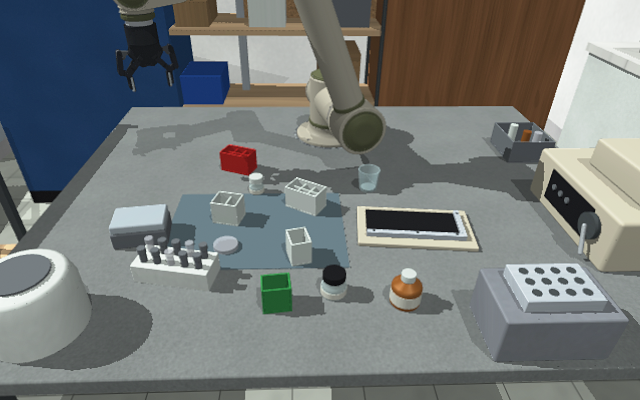

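View pics/top0.png

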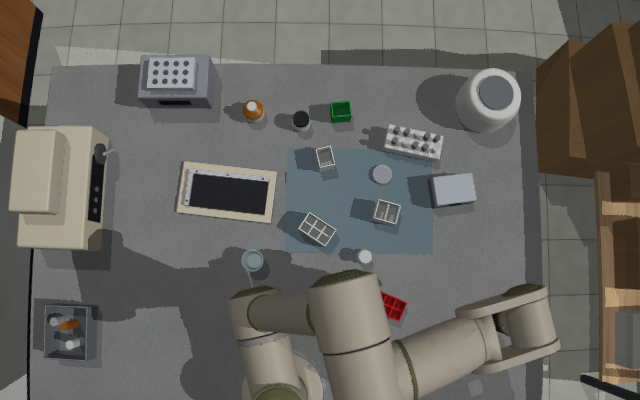

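View pics/wrist0.png

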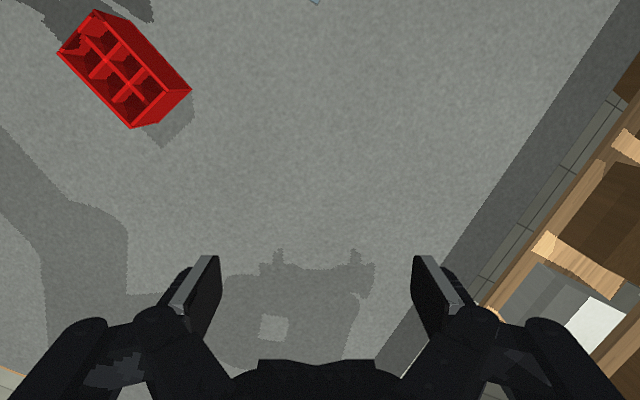

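The scene holds these candidates, at top-view pixels:
- White six-compartment (318,229); its look-alike is the red six-compartment (391,306).
- White two-compartment (387,211).
- White plain one (326,157); its look-alike is the green one (341,111).
- Deck plate (228,192), rails along its top and left edges.

I choose the white ones and will check them in a close crop.

```bash
python3 - <<'E'
import cv2
i=cv2.imread("pics/top0.png")
cv2.imwrite("pics/c1.png",cv2.resize(i[140:260,280:420],None,fx=5.6,fy=5,interpolation=cv2.INTER_CUBIC)[:, :784])
c=i[155:230,170:285];cv2.imwrite("pics/c2.png",cv2.resize(c,None,fx=6.5,fy=6.5,interpolation=cv2.INTER_CUBIC))
c=cv2.resize(i[140:260,280:420],None,fx=5,fy=5,interpolation=cv2.INTER_CUBIC);cv2.imwrite("pics/c1.png",c)
E
```

```text
(no output)
```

View pics/c1.png

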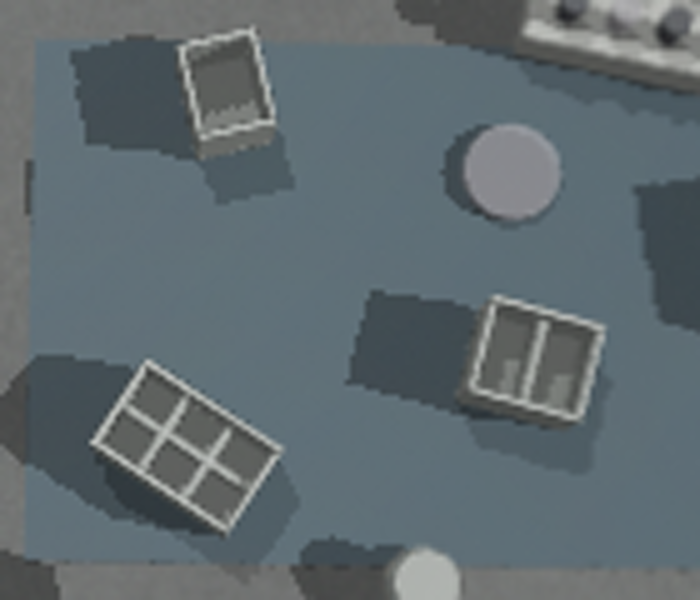

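View pics/c2.png

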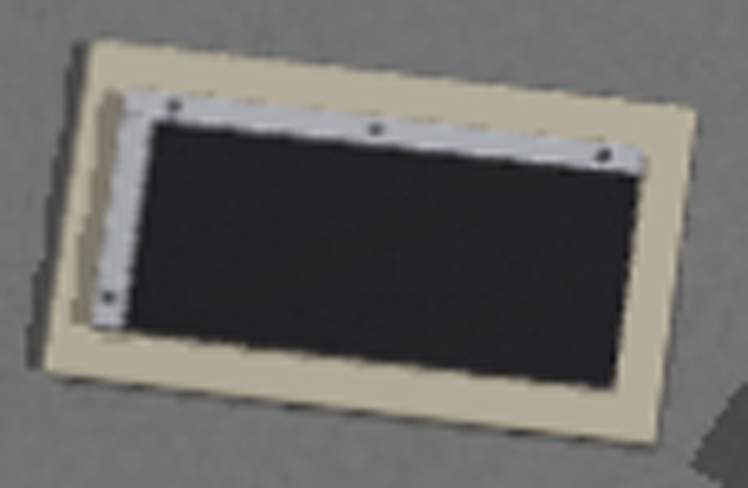

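The crop confirms the white six-, two- and one-compartment troughs, with corners readable in it. The rails' inner corner is at crop (155,122).

```bash
cat > h.py <<'E'
import numpy as np,cv2
from scipy.optimize import least_squares
def cam(d): return {k:v for k,v in d.items() if k!="img"}
def proj(d,P):
    R=cv2.Rodrigues(np.array(d["rvec"],float))[0];c=np.atleast_2d(P)@R.T+np.ravel(d["tvec"])
    s=c[:,:2]/c[:,2:];s=s*(1+d["k1"]*(s**2).sum(1,keepdims=True))
    return s*[d["fx"],d["fy"]]+[d["cx"],d["cy"]]
def unp(d,uv,z):
    f=lambda p:(proj(d,[[p[0],p[1],z]])[0]-uv)
    return least_squares(f,[.5,0]).x
def fit(d,L,z,uv,x0):
    """L local pts (n,2) or (n,3), uv pixels -> x,y,yaw"""
    L=np.array(L,float)
    if L.shape[1]==2:L=np.c_[L,np.full(len(L),z)]
    def w(p):
        c,s=np.cos(p[2]),np.sin(p[2]);return np.c_[p[0]+c*L[:,0]-s*L[:,1],p[1]+s*L[:,0]+c*L[:,1],L[:,2]]
    r=least_squares(lambda p:(proj(d,w(p))-uv).ravel(),x0)
    return r.x,np.round(r.fun.reshape(-1,2),1)
def box(l,wd=.056):
    return [(wd/2,l/2),(wd/2,-l/2),(-wd/2,-l/2),(-wd/2,l/2)]
DECK=[(0,0),(.012,.012),(.012,-.216),(0,-.216),(-.093,0),(-.093,.012)]
def deg(p): return np.round([p[0]*1e3,p[1]*1e3,np.degrees(p[2])],1)
E
python3 - <<'E'
from h import *
from rig import get_image
d=get_image("top")
R=cv2.Rodrigues(np.array(d["rvec"]))[0];print("cam",-R.T@np.ravel(d["tvec"]))
f=lambda a,s,o:(np.array(a)+.5)/s-.5+np.array(o)
dk=f([(155,122),(122,88),(646,155),(643,173),(125,328),(92,323)],6.5,(170,155))
r=fit(d,DECK,.026,dk,[.5,.2,0]);print("deck",deg(r[0]),r[1].tolist())
for n,l,c,y in(("t6",.09,[(150,360),(283,450),(228,533),(92,442)],-.5),("t2",.065,[(492,296),(606,328),(583,418),(468,388)],-.2),("t1",.045,[(180,47),(255,29),(275,122),(200,140)],0)):
    uv=f(c,5,(280,140))
    if n=="t1":
        # long (56) along image vertical
        pass
    r=fit(d,box(l),.060,uv,[.5,-.1,y]);print(n,deg(r[0]),r[1].tolist())
for n,uv,z in(("jar",(365,257),.05),("dish",(382,174),.012),("tuberack",(413,142),.079),("pot",(301,121),.055),("beaker",(252,260),.06),("red",(391,306),.06),("tipbox",(454,190),.06)):
    print(n,np.round(unp(d,uv,z)*1e3))
E
```

```text
cam [ 0.34930011 -0.07776789  1.42568155]
deck [605.4 263.   -5.9] [[-0.4, -0.5], [1.2, 0.1], [-0.1, -0.8], [-0.2, 0.6], [-0.7, 0.2], [0.2, 0.4]]
t6 [450.6 -90.8 -33.2] [[-0.3, -0.6], [0.6, -0.0], [0.1, 0.5], [-0.3, 0.1]]
t2 [ 501.8 -280.6  -14.5] [[0.2, -0.7], [0.2, -0.8], [-0.2, 0.9], [-0.2, 0.6]]
t1 [ 650.7 -109.5   13.4] [[-0.7, -0.5], [0.2, -0.3], [0.7, 0.5], [-0.2, 0.3]]
jar [ 377. -222.]
dish [ 613. -274.]
tuberack [ 692. -351.]
pot [752. -41.]
beaker [364.  83.]
red [ 246. -292.]
tipbox [ 563. -468.]
```

>>> {"fn": "carry_out", "kwargs": {"targets": [[[0,203,400,-60,0,0,30],[0,203,400,-60,0,0,30],[0,203,400,-60,0,0,30],[0,203,400,-60,0,0,30],[0,203,400,-60,0,0,30],[0,203,400,-60,0,0,30],[0,203,400,-60,0,0,30],[0,203,400,-60,0,0,30],[0,203,400,-60,0,0,30],[0,203,400,-60,0,0,30],[0,203,400,-60,0,0,30],[0,203,400,-60,0,0,30],[0,203,400,-60,0,0,30],[0,203,400,-60,0,0,30],[0,203,400,-60,0,0,30],[0,203,400,-60,0,0,30],[0,203,400,-60,0,0,30]]]}}

```text
time_s: 1.62
position: [0.4503, -0.0922, 0.1935]
tool_rot: [[-0.55, 0.0, 0.835], [-0.835, -0.0, -0.55], [0.0, -1.0, 0.0]]
ft_force: [0.5, -1.0, 0.3]
grip_width: 0.0855
```

```bash
cat >> h.py <<'E'
def snap(n,fn):
    from rig import get_image
    d=get_image(n);cv2.imwrite(f"pics/{fn}.png",d["img"][:,:,::-1]);np.save(f"pics/{fn}.npy",cam(d),allow_pickle=True);return d
def st():
    from rig import env
    s=env.observe();R=s["tool_rot"]
    print("t",round(s["time_s"],2),"pos",np.round(np.array(s["position"])*1e3,1),"zyaw",round(float(np.degrees(np.arctan2(R[1,2],R[0,2]))),2),"tilt",np.round(R[:2,1],4),"F",np.round(s["ft_force"],1),"w",round(s["grip_width"]*1e3,1))
E
python3 - <<'E'
from h import *
st();snap("wrist","w1")
E
```

```text
t 1.62 pos [450.3 -92.2 193.5] zyaw -33.36 tilt [ 0.0002 -0.0002] F [ 0.5 -1.   0.3] w 85.5
```

View pics/w1.png

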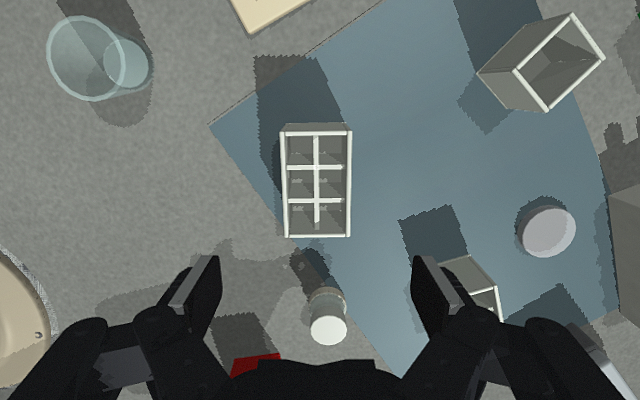

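Wrist view: the white six-compartment trough sits upright at rim corners (280,131), (352,131), (351,237), (285,237). The jar (327,325) is well clear along its axis.

```bash
python3 - <<'E'
from h import *
i=cv2.imread("pics/w1.png");cv2.imwrite("pics/w1c.png",cv2.resize(i[115:250,265:370],None,fx=4,fy=4,interpolation=cv2.INTER_CUBIC))
d=np.load("pics/w1.npy",allow_pickle=True).item()
r=fit(d,box(.09),.06,[(352,131),(351,237),(285,237),(280,131)],[.45,-.09,-.58]);print(deg(r[0]),r[1].tolist())
E
```

```text
[451.5 -90.7 -32.5] [[1.1, -1.3], [-0.1, 0.5], [-0.5, 1.4], [-0.6, -0.2]]
```

View pics/w1c.png

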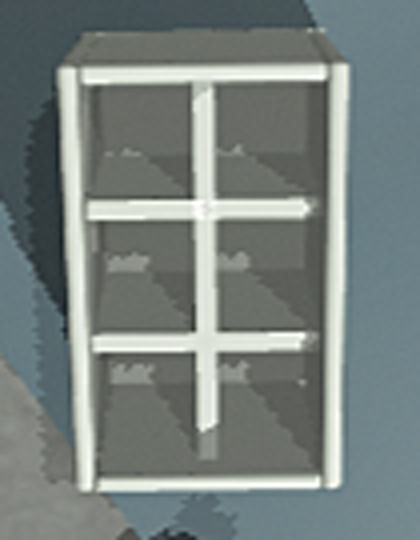

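>>> {"fn": "carry_out", "kwargs": {"targets": [[[0,1,1.5,-40,0,0,0.5],[0,1,1.5,-80,0,0,0.5],[0,1,1.5,-115,0,0,0.5],[0,1,1.5,-135,0,0,0.5],[0,1,1.5,-145,0,0,0.5],[0,1,1.5,-145,0,0,0.5],[1,1,1.5,-145,0,0,0.5],[1,1,1.5,-145,0,0,0.5],[1,1,1.5,-145,0,0,0.5],[1,1,1.5,-145,0,0,0.5],[1,1,1.5,-145,0,0,0.5],[1,1,1.5,-145,0,0,0.5],[1,1,1.5,-145,0,0,0.5]]], "squeeze": 35}}

```text
time_s: 2.75
position: [0.4519, -0.09, 0.0495]
tool_rot: [[-0.541, 0.002, 0.841], [-0.841, -0.001, -0.541], [-0.0, -1.0, 0.002]]
ft_force: [-1.0, -1.2, 6.9]
grip_width: 0.0558
```

>>> {"fn": "carry_out", "kwargs": {"targets": [[[1,0,0,25,0,0,0],[1,0,0,60,0,0,0],[1,0,0,90,0,0,0],[1,12,33,90,0,0,3],[1,25,68,90,0,0,6],[1,37,101,90,0,0,9],[1,50,135,90,0,0,12],[1,62,169,90,0,0,15],[1,75,203,90,0,0,18],[1,87,236,90,0,0,21],[1,98,266,90,0,0,24],[1,107,290,90,0,0,26.8],[1,112,304,90,0,0,26.8],[1,112,304,90,0,0,26.8],[1,112,304,90,0,0,26.8],[1,112,304,90,0,0,26.8]]]}}

```text
time_s: 4.08
position: [0.5631, 0.2137, 0.1384]
tool_rot: [[-0.104, -0.0, 0.995], [-0.995, -0.0, -0.104], [0.0, -1.0, -0.0]]
ft_force: [0.8, 0.3, -1.9]
grip_width: 0.0555
```

```bash
python3 - <<'E'
from h import *
st();snap("wrist","w2");snap("top","t2")
i=cv2.imread("pics/t2.png");cv2.imwrite("pics/t2c.png",cv2.resize(i[150:240,170:300],None,fx=6,fy=6,interpolation=cv2.INTER_CUBIC))
E
```

```text
t 4.08 pos [563.1 213.7 138.4] zyaw -5.98 tilt [-0.0004 -0.0004] F [ 0.8  0.3 -1.9] w 55.5
```

View pics/w2.png

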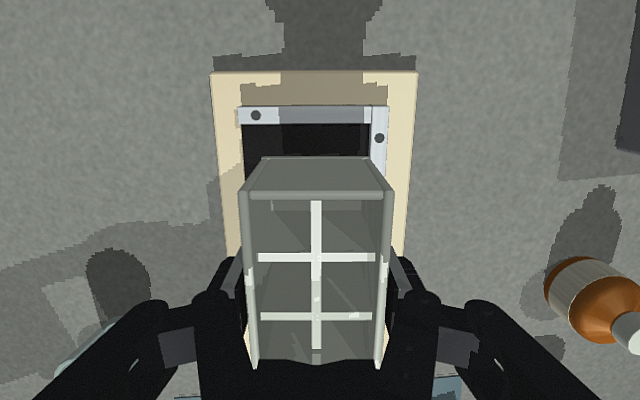

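View pics/t2c.png

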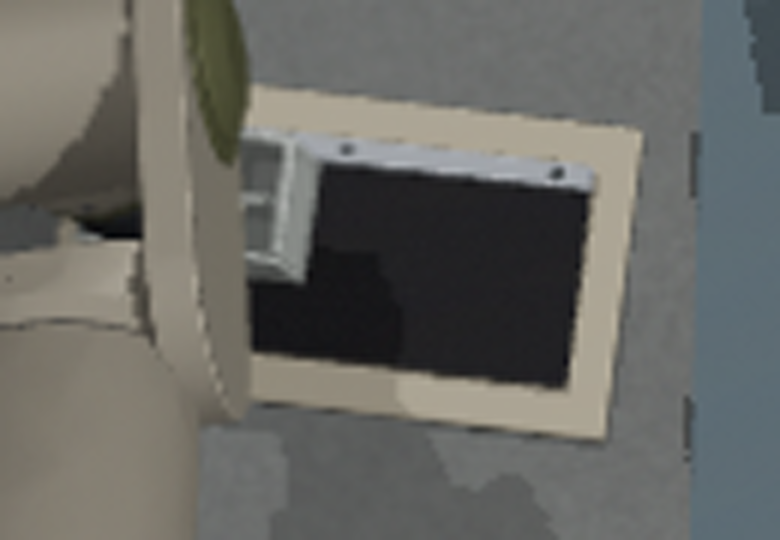

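Wrist view: the trough is held level over the plate. The rails' inner corner is at about (371,123) and the short rail's far end at (240,107-123). I'll zoom in for the exact corner.

```bash
python3 - <<'E'
import cv2
i=cv2.imread("pics/w2.png");cv2.imwrite("pics/w2c.png",cv2.resize(i[90:200,225:400],None,fx=4.5,fy=4.5,interpolation=cv2.INTER_CUBIC))
E
```

```text
(no output)
```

View pics/w2c.png

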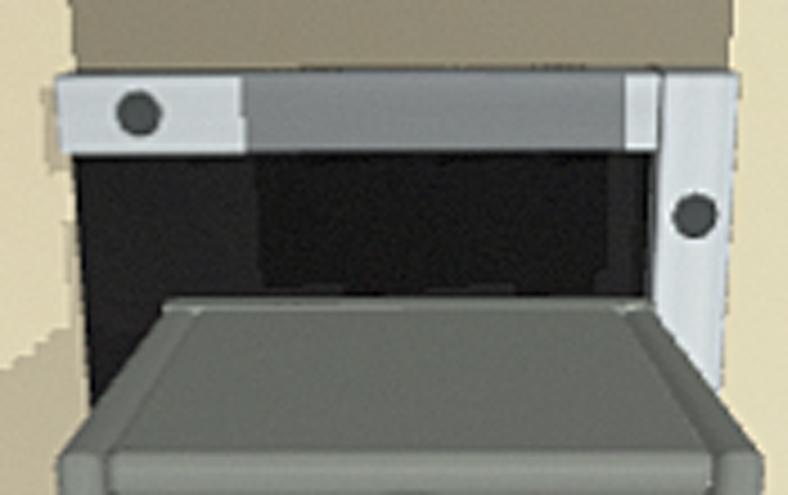

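```bash
python3 - <<'E'
from h import *
d=np.load("pics/w2.npy",allow_pickle=True).item()
f=lambda a:(np.array(a)+.5)/4.5-.5+np.array((225,90))
uv=f([(655,150),(738,75),(62,153),(58,78)])
r=fit(d,[DECK[0],DECK[1],DECK[4],DECK[5]],.026,uv,[.605,.263,-.1]);print("deck wrist",deg(r[0]),r[1].tolist())
# trough rim back corners z~.1384+.0105?; bottom edge
zb=.1384-.0495
for z,uvc in((zb,[(650,300),(165,300)]),(zb+.06,[(762,455),(58,455)])):
    print([np.round(unp(d,u,z)*1e3,1).tolist() for u in f(uvc)])
E
```

```text
deck wrist [606.2 264.   -5.8] [[1.3, 0.7], [1.2, -0.5], [-1.1, 0.6], [-1.5, -0.5]]
[[594.4, 255.2], [538.6, 261.0]]
[[1153.4, 218.5], [-16.2, 340.7]]
```

>>> {"fn": "carry_out", "kwargs": {"targets": [[[1,0,0,-30,0,0,0.1],[1,0,0,-55,0,0,0.1],[1,0,0,-65,0,0,0.1],[1,0,0,-69,0,0,0.1],[1,0,0,-69,0,0,0.1],[1,2,1,-69,0,0,0.1],[1,4,3,-69,0,0,0.1],[1,6,4,-69,0,0,0.1],[1,7.6,5.2,-69,0,0,0.1],[1,7.6,5.2,-69,0,0,0.1],[1,7.6,5.2,-69,0,0,0.1]]], "squeeze": 25}}

```text
time_s: 5.1
position: [0.5712, 0.2197, 0.0695]
tool_rot: [[-0.102, 0.0, 0.995], [-0.995, 0.0, -0.102], [-0.0, -1.0, 0.0]]
ft_force: [-0.6, -1.0, -2.1]
grip_width: 0.0551
```

```bash
python3 - <<'E'
from h import *
st();d=snap("wrist","w3")
i=cv2.imread("pics/w3.png");cv2.imwrite("pics/w3c.png",cv2.resize(i[60:210,200:420],None,fx=3.6,fy=3.6,interpolation=cv2.INTER_CUBIC))
E
```

```text
t 5.1 pos [571.2 219.7  69.5] zyaw -5.84 tilt [0.0004 0.0001] F [-0.6 -1.  -2.1] w 55.1
```

View pics/w3c.png

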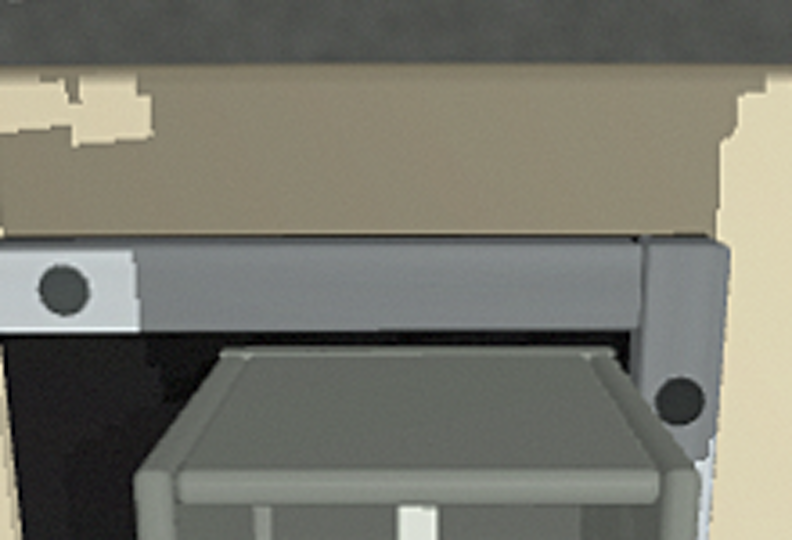

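The gaps are now about 3 mm on each side and the trough is square to the rails. I push towards the short rail first.

>>> {"fn": "carry_out", "kwargs": {"targets": [[[1,0.1,1,0,0,0,0],[1,0.2,2,0,0,0,0],[1,0.3,3,0,0,0,0],[1,0.4,4,0,0,0,0],[1,0.4,4,0,0,0,0]]]}}

```text
time_s: 5.57
position: [0.5714, 0.2231, 0.0694]
tool_rot: [[-0.102, -0.0, 0.995], [-0.995, -0.001, -0.102], [0.001, -1.0, -0.0]]
ft_force: [-0.3, -3.9, -0.1]
grip_width: 0.0554
```

>>> {"fn": "carry_out", "kwargs": {"targets": [[[1,0,0.7,0,0,0,0],[1,0.1,1.4,0,0,0,0],[1,0.2,2,0,0,0,0],[1,0.2,2,0,0,0,0]]]}}

```text
time_s: 5.9
position: [0.5715, 0.2235, 0.0696]
tool_rot: [[-0.102, -0.001, 0.995], [-0.995, -0.004, -0.102], [0.004, -1.0, -0.001]]
ft_force: [-3.1, -13.5, 4.7]
grip_width: 0.0556
```

Contact with the short rail at 13 N. I now push into the long rail.

>>> {"fn": "carry_out", "kwargs": {"targets": [[[1,1,-0.5,0,0,0,0],[1,2,-0.6,0,0,0,0],[1,3,-0.7,0,0,0,0],[1,4,-0.8,0,0,0,0],[1,5,-0.9,0,0,0,0],[1,5,-0.9,0,0,0,0]]]}}

```text
time_s: 6.4
position: [0.5747, 0.2231, 0.0684]
tool_rot: [[-0.101, -0.007, 0.995], [-0.995, -0.004, -0.101], [0.004, -1.0, -0.006]]
ft_force: [-7.3, -11.3, -0.1]
grip_width: 0.0555
```

>>> {"fn": "carry_out", "kwargs": {"targets": [[[1,0.6,0,-0.6,0,0,0],[1,1.2,-0.1,-1.2,0,0,0],[1,1.5,-0.1,-1.6,0,0,0],[1,1.5,-0.1,-1.8,0,0,0],[1,1.5,-0.1,-1.8,0,0,0]]]}}

```text
time_s: 6.82
position: [0.5752, 0.223, 0.068]
tool_rot: [[-0.101, -0.008, 0.995], [-0.995, -0.004, -0.102], [0.005, -1.0, -0.007]]
ft_force: [-15.7, -11.9, 13.4]
grip_width: 0.0555
```

>>> {"fn": "carry_out", "kwargs": {"targets": [[[0.25,0,0,0,0,0,0],[0.2,0,0,0,0,0,0],[0.15,0,0,0,0,0,0],[0.1,0,0,0,0,0,0],[0.1,0,0,0,0,0,0],[0.1,0,0,15,0,0,0],[0.1,0,0,40,0,0,0],[0.1,0,0,75,0,0,0],[0.1,-4,-35,95,0,0,0],[0.1,-8,-75,110,0,0,0],[0.1,-8,-75,110,0,0,0]]]}}

```text
time_s: 7.73
position: [0.5712, 0.1451, 0.1809]
tool_rot: [[-0.105, 0.005, 0.994], [-0.994, -0.001, -0.105], [0.001, -1.0, 0.006]]
ft_force: [1.3, -0.3, 0.2]
grip_width: 0.0766
```

```bash
python3 - <<'E'
from h import *
st();d=snap("wrist","w4")
E
```

```text
t 7.73 pos [571.2 145.1 180.9] zyaw -6.05 tilt [ 0.0055 -0.0013] F [ 1.3 -0.3  0.2] w 76.6
```

View pics/w4.png

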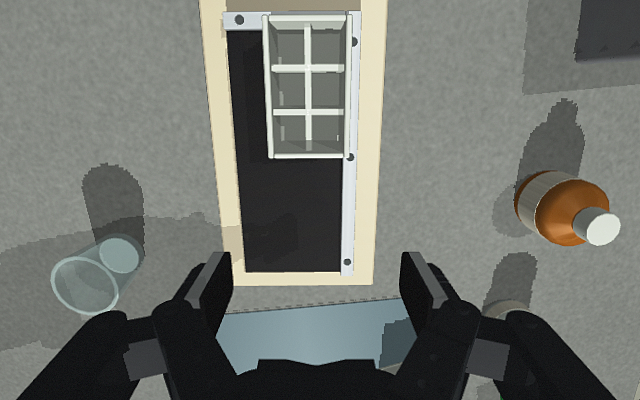

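```bash
python3 - <<'E'
import cv2
i=cv2.imread("pics/w4.png");cv2.imwrite("pics/w4c.png",cv2.resize(i[0:170,210:375],None,fx=3.5,fy=3.5,interpolation=cv2.INTER_CUBIC))
E
```

```text
(no output)
```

View pics/w4c.png

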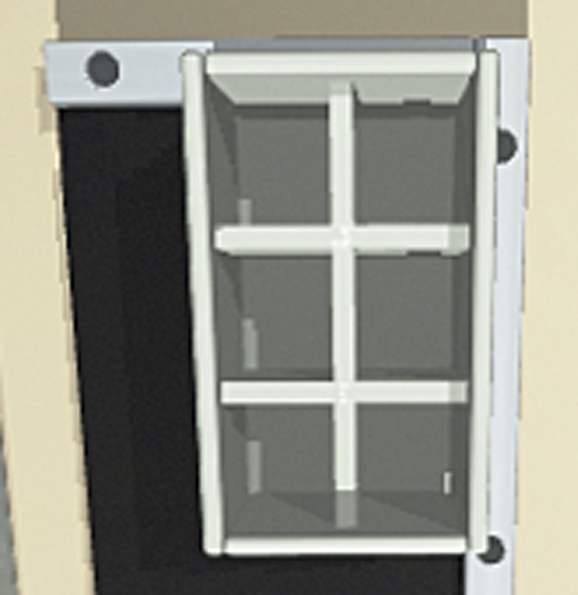

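```bash
python3 - <<'E'
from h import *
d=np.load("pics/w4.npy",allow_pickle=True).item()
f=lambda a:(np.array(a)+.5)/3.5-.5+np.array((210,0))
uv=list(f([(529,40),(50,107),(45,42)]))+[(353.5,275),(341,275)]
r=fit(d,[DECK[1],DECK[4],DECK[5],DECK[2],DECK[3]],.026,uv,[.605,.263,-.1]);print("deck",deg(r[0]),r[1].tolist())
t=fit(d,box(.09),.078,f([(497,52),(487,552),(207,553),(182,55)]),[.575,.22,-.1]);print("t6",deg(t[0]),t[1].tolist())
a=r[0][2];D=np.array([[np.cos(a),np.sin(a)],[-np.sin(a),np.cos(a)]]);print(D@(t[0][:2]-r[0][:2])*1e3)
E
```

```text
deck [606.5 263.8  -5.5] [[1.2, -1.0], [-1.0, -1.2], [-0.9, -0.0], [0.5, 1.8], [0.4, 2.0]]
t6 [573.8 221.8  -5.6] [[1.2, -1.2], [0.8, 1.4], [-0.9, 1.8], [-1.1, -1.2]]
[-28.49748204 -44.98876879]
```

Trough 6 is home: (-28.5, -45.0) mm in the deck frame, yaw within 0.1°. Next is trough 2.

>>> {"fn": "carry_out", "kwargs": {"targets": [[[0,-6,-40,10,0,0,-1],[0,-13,-80,10,0,0,-2],[0,-20,-120,10,0,0,-3],[0,-26,-160,10,0,0,-4],[0,-33,-200,10,0,0,-5],[0,-39,-240,10,0,0,-6],[0,-46,-280,10,0,0,-7],[0,-52,-320,10,0,0,-8],[0,-59,-360,10,0,0,-8.5],[0,-65,-400,10,0,0,-8.5],[0,-69,-425,10,0,0,-8.5],[0,-69,-425,10,0,0,-8.5],[0,-69,-425,10,0,0,-8.5],[0,-69,-425,10,0,0,-8.5]]]}}

```text
time_s: 8.95
position: [0.5015, -0.2743, 0.187]
tool_rot: [[-0.247, -0.001, 0.969], [-0.969, 0.001, -0.247], [-0.001, -1.0, -0.001]]
ft_force: [-0.3, 0.3, 1.2]
grip_width: 0.0853
```

```bash
python3 - <<'E'
from h import *
st();d=snap("wrist","w5")
i=cv2.imread("pics/w5.png");cv2.imwrite("pics/w5c.png",cv2.resize(i[110:260,230:400],None,fx=4,fy=4,interpolation=cv2.INTER_CUBIC))
E
```

```text
t 8.95 pos [ 501.5 -274.3  187. ] zyaw -14.31 tilt [-0.0007  0.0012] F [-0.3  0.3  1.2] w 85.3
```

View pics/w5.png

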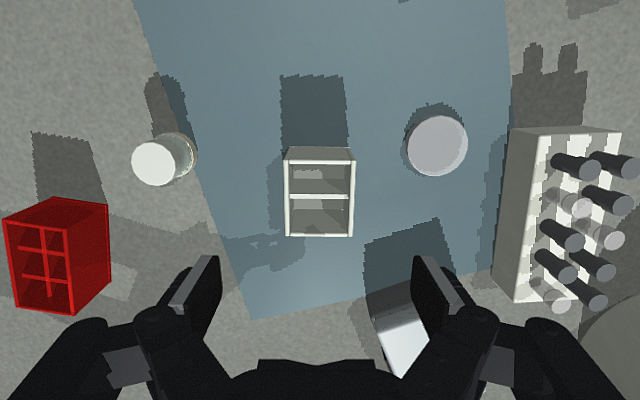

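View pics/w5c.png

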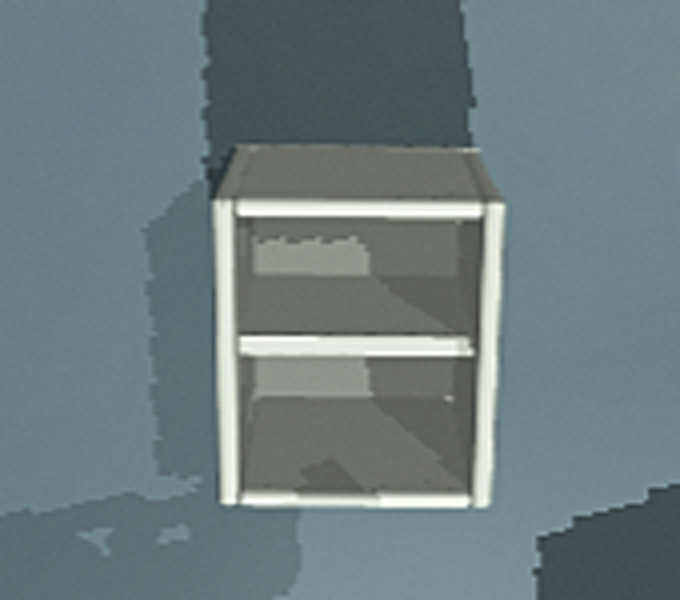

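The wrist view shows trough 2 upright at (319,198), with clear space for the fingers on both sides.

```bash
python3 - <<'E'
from h import *
d=np.load("pics/w5.npy",allow_pickle=True).item()
f=lambda a:(np.array(a)+.5)/4-.5+np.array((230,110))
t=fit(d,box(.065),.060,f([(505,202),(490,506),(221,504),(213,200)]),[.5,-.28,-.25]);print("t2",deg(t[0]),t[1].tolist())
E
```

```text
t2 [ 501.5 -280.6  -14.7] [[0.3, -0.8], [0.5, 1.0], [-0.5, 1.0], [-0.3, -0.9]]
```

>>> {"fn": "carry_out", "kwargs": {"targets": [[[0,0,-6,-35,0,0,-0.4],[0,0,-6,-75,0,0,-0.4],[0,0,-6,-110,0,0,-0.4],[0,0,-6,-130,0,0,-0.4],[0,0,-6,-138,0,0,-0.4],[0,0,-6,-138,0,0,-0.4],[1,0,-6,-138,0,0,-0.4],[1,0,-6,-138,0,0,-0.4],[1,0,-6,-138,0,0,-0.4],[1,0,-6,-138,0,0,-0.4],[1,0,-6,-138,0,0,-0.4],[1,0,-6,-138,0,0,-0.4],[1,0,-6,-138,0,0,-0.4]]], "squeeze": 35}}

```text
time_s: 10.08
position: [0.5021, -0.2818, 0.0514]
tool_rot: [[-0.255, 0.003, 0.967], [-0.967, -0.002, -0.255], [0.001, -1.0, 0.003]]
ft_force: [1.7, 0.5, 6.5]
grip_width: 0.0554
```

>>> {"fn": "carry_out", "kwargs": {"targets": [[[1,0,0,25,0,0,0],[1,0,0,60,0,0,0],[1,0,3,90,0,0,0],[1,5,38,95,0,0,1],[1,9,76,95,0,0,2],[1,14,114,95,0,0,3],[1,19,152,95,0,0,4],[1,24,190,95,0,0,5],[1,29,228,95,0,0,6],[1,33,266,95,0,0,7],[1,38,304,95,0,0,8],[1,43,342,95,0,0,9],[1,48,378,95,0,0,9],[1,52,405,95,0,0,9],[1,53,417,95,0,0,9],[1,53,417,95,0,0,9],[1,53,417,95,0,0,9]]]}}

```text
time_s: 11.5
position: [0.5541, 0.1353, 0.1449]
tool_rot: [[-0.099, 0.0, 0.995], [-0.995, -0.0, -0.099], [0.0, -1.0, 0.001]]
ft_force: [-0.6, -0.4, -1.6]
grip_width: 0.0554
```

```bash
python3 - <<'E'
from h import *
st();d=snap("wrist","w6")
E
```

```text
t 11.5 pos [554.1 135.3 144.9] zyaw -5.71 tilt [ 0.0005 -0.0004] F [-0.6 -0.4 -1.6] w 55.4
```

View pics/w6.png

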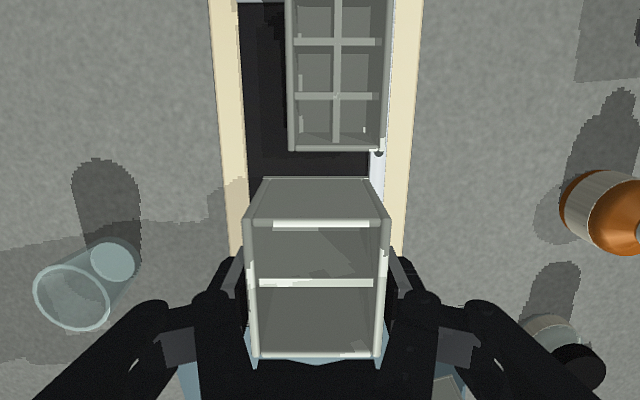

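Trough 2 is held level and square. Its bottom front edge runs (263,178)–(370,178) and trough 6's near rim is at row 150.

```bash
python3 - <<'E'
from h import *
d=np.load("pics/w6.npy",allow_pickle=True).item()
a,b=[unp(d,u,.0935) for u in((263,178),(370,178))];m=(a+b)/2
th=np.radians(-5.8);ex=np.array([np.cos(th),np.sin(th)]);ey=np.array([-ex[1],ex[0]])
c=m-.0325*ey;print(a*1e3,b*1e3,"centre",c*1e3, "deck",(c-[.6062,.2636])@np.c_[ex,ey]*1e3)
p=np.array([.5541,.1353]);print("tcp deck",(p-[.6062,.2636])@np.c_[ex,ey]*1e3)
E
```

```text
[528.18882544 170.3250331 ] [585.35387043 164.61816619] centre [553.48701827 135.13797661] deck [ -39.46123221 -133.13136764]
tcp deck [ -38.867762   -132.90822803]
```

>>> {"fn": "carry_out", "kwargs": {"targets": [[[1,0,0,-30,0,0,0],[1,0,0,-57,0,0,0],[1,0,0,-69,0,0,0],[1,0,0,-73.5,0,0,0],[1,0,0,-73.5,0,0,0],[1,2,2,-73.5,0,0,0],[1,4,3,-73.5,0,0,0],[1,6,5,-73.5,0,0,0],[1,8.8,7.2,-73.5,0,0,0],[1,8.8,7.2,-73.5,0,0,0],[1,8.8,7.2,-73.5,0,0,0]]], "squeeze": 25}}

```text
time_s: 12.47
position: [0.5632, 0.1429, 0.0711]
tool_rot: [[-0.1, 0.0, 0.995], [-0.995, 0.0, -0.1], [-0.0, -1.0, 0.0]]
ft_force: [0.5, 0.3, -0.8]
grip_width: 0.0553
```

```bash
python3 - <<'E'
from h import *
st();d=snap("wrist","w7")
i=cv2.imread("pics/w7.png");cv2.imwrite("pics/w7c.png",cv2.resize(i[60:260,200:420],None,fx=3,fy=3,interpolation=cv2.INTER_CUBIC))
E
```

```text
t 12.47 pos [563.2 142.9  71.1] zyaw -5.74 tilt [0.0003 0.    ] F [ 0.5  0.3 -0.8] w 55.3
```

View pics/w7c.png

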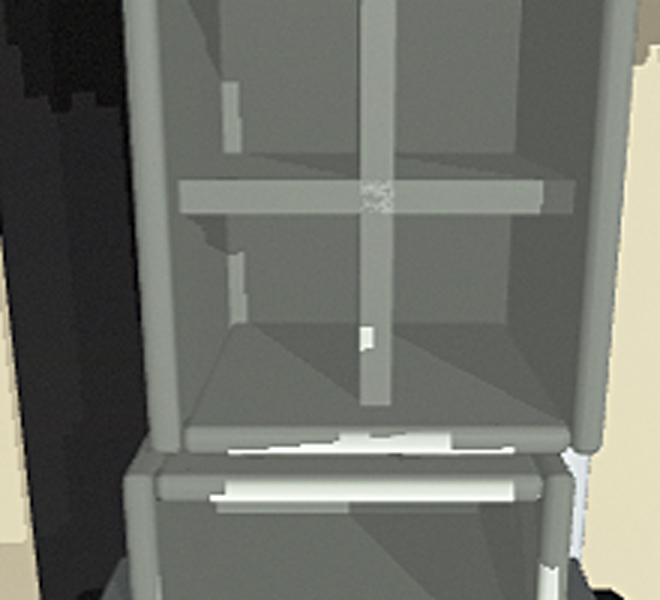

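>>> {"fn": "carry_out", "kwargs": {"targets": [[[1,0.1,1,0,0,0,0],[1,0.2,2,0,0,0,0],[1,0.3,3,0,0,0,0],[1,0.4,4,0,0,0,0],[1,0.5,4.5,0,0,0,0],[1,0.5,4.5,0,0,0,0]]]}}

```text
time_s: 13.02
position: [0.5632, 0.1449, 0.0714]
tool_rot: [[-0.1, -0.001, 0.995], [-0.995, -0.005, -0.1], [0.005, -1.0, -0.001]]
ft_force: [-4.5, -15.3, 4.7]
grip_width: 0.0559
```

>>> {"fn": "carry_out", "kwargs": {"targets": [[[1,1,-0.8,0,0,0,0],[1,2,-0.9,0,0,0,0],[1,3,-1,0,0,0,0],[1,4,-1.1,0,0,0,0],[1,5,-1.2,0,0,0,0],[1,5,-1.2,0,0,0,0]]]}}

```text
time_s: 13.52
position: [0.5666, 0.1445, 0.0703]
tool_rot: [[-0.099, -0.006, 0.995], [-0.995, -0.003, -0.099], [0.004, -1.0, -0.005]]
ft_force: [-7.2, -9.6, 1.0]
grip_width: 0.055
```

>>> {"fn": "carry_out", "kwargs": {"targets": [[[1,0.6,0,-0.6,0,0,0],[1,1.2,-0.1,-1.2,0,0,0],[1,1.5,-0.1,-1.8,0,0,0],[1,1.5,-0.1,-2.2,0,0,0],[1,1.5,-0.1,-2.2,0,0,0]]]}}

```text
time_s: 13.93
position: [0.5674, 0.1444, 0.0696]
tool_rot: [[-0.099, -0.007, 0.995], [-0.995, -0.004, -0.099], [0.004, -1.0, -0.006]]
ft_force: [-15.4, -11.1, 15.6]
grip_width: 0.0552
```

>>> {"fn": "carry_out", "kwargs": {"targets": [[[0.25,0,0,0,0,0,0],[0.2,0,0,0,0,0,0],[0.15,0,0,0,0,0,0],[0.1,0,0,0,0,0,0],[0.1,0,0,0,0,0,0],[0.1,0,0,15,0,0,0],[0.1,0,0,40,0,0,0],[0.1,0,0,75,0,0,0],[0.1,-4,-35,110,0,0,0],[0.1,-4,-35,125,0,0,0],[0.1,-4,-35,125,0,0,0]]]}}

```text
time_s: 14.85
position: [0.5676, 0.1097, 0.1984]
tool_rot: [[-0.102, 0.008, 0.995], [-0.995, -0.0, -0.102], [-0.001, -1.0, 0.008]]
ft_force: [0.8, -0.6, -0.1]
grip_width: 0.0768
```

```bash
python3 - <<'E'
from h import *
st();d=snap("wrist","w8")
i=cv2.imread("pics/w8.png");cv2.imwrite("pics/w8c.png",cv2.resize(i[0:290,200:380],None,fx=2.06,fy=2.06,interpolation=cv2.INTER_CUBIC))
E
```

```text
t 14.85 pos [567.6 109.7 198.4] zyaw -5.84 tilt [ 0.0083 -0.0003] F [ 0.8 -0.6 -0.1] w 76.8
```

View pics/w8.png

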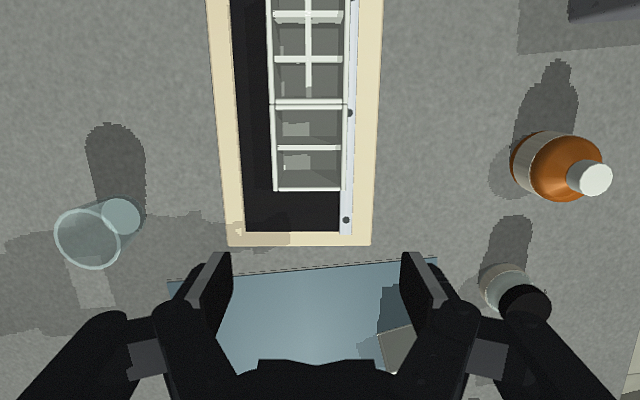

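Troughs 6 and 2 sit flush, with no visible gap at their seam (row 103). Next is trough 1.

>>> {"fn": "carry_out", "kwargs": {"targets": [[[0,14,-36,0,0,0,4],[0,28,-73,0,0,0,8],[0,42,-110,0,0,0,12],[0,56,-146,0,0,0,16],[0,70,-183,0,0,0,19.3],[0,80,-208,0,0,0,19.3],[0,83,-219,0,0,0,19.3],[0,83,-219,0,0,0,19.3],[0,83,-219,0,0,0,19.3]]]}}

```text
time_s: 15.65
position: [0.6486, -0.1071, 0.1926]
tool_rot: [[0.234, -0.002, 0.972], [-0.972, 0.001, 0.234], [-0.002, -1.0, -0.002]]
ft_force: [-0.4, -0.3, 0.2]
grip_width: 0.0853
```

```bash
python3 - <<'E'
from h import *
st();d=snap("wrist","w9")
i=cv2.imread("pics/w9.png");cv2.imwrite("pics/w9c.png",cv2.resize(i[120:270,230:400],None,fx=4,fy=4,interpolation=cv2.INTER_CUBIC))
E
```

```text
t 15.65 pos [ 648.6 -107.1  192.6] zyaw 13.54 tilt [-0.002   0.0012] F [-0.4 -0.3  0.2] w 85.3
```

View pics/w9.png

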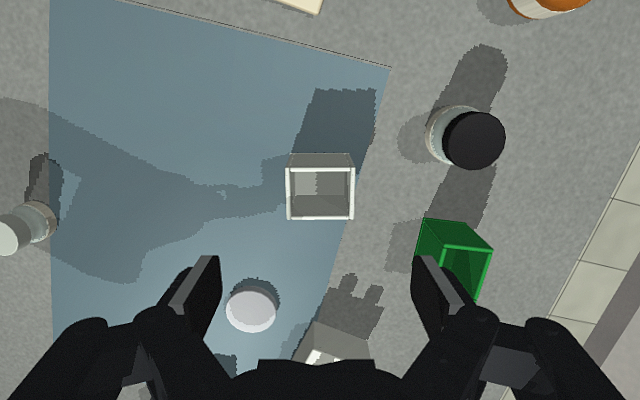

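View pics/w9c.png

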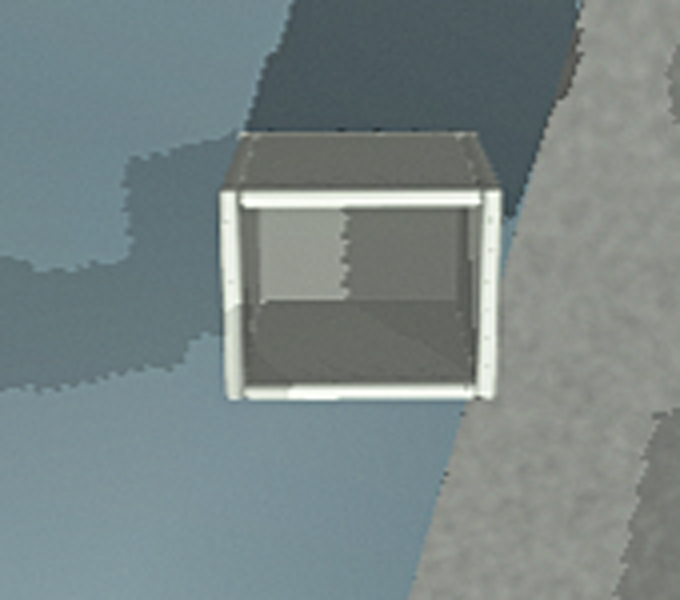

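```bash
python3 - <<'E'
from h import *
d=np.load("pics/w9.npy",allow_pickle=True).item()
f=lambda a:(np.array(a)+.5)/4-.5+np.array((230,120))
t=fit(d,box(.045),.060,f([(502,192),(495,399),(228,400),(219,190)]),[.65,-.11,.23]);print("t1",deg(t[0]),t[1].tolist())
print("green near corner",unp(d,(443,245),.06)*1e3,unp(d,(341,111),.06))
E
```

```text
t1 [ 651.4 -109.5   13.7] [[0.5, -0.8], [0.4, 0.7], [-0.7, 0.5], [-0.2, -0.2]]
green near corner [ 764.01307448 -129.05767638] [ 0.65118136 -0.04253256]
```

Trough 1 is upright at (320,193). The green look-alike and the pot are more than 50 mm clear of the fingers.

>>> {"fn": "carry_out", "kwargs": {"targets": [[[0,2.5,-2.4,-35,0,0,0.2],[0,2.5,-2.4,-75,0,0,0.2],[0,2.5,-2.4,-112,0,0,0.2],[0,2.5,-2.4,-133,0,0,0.2],[0,2.5,-2.4,-143,0,0,0.2],[0,2.5,-2.4,-143,0,0,0.2],[1,2.5,-2.4,-143,0,0,0.2],[1,2.5,-2.4,-143,0,0,0.2],[1,2.5,-2.4,-143,0,0,0.2],[1,2.5,-2.4,-143,0,0,0.2],[1,2.5,-2.4,-143,0,0,0.2],[1,2.5,-2.4,-143,0,0,0.2],[1,2.5,-2.4,-143,0,0,0.2]]], "squeeze": 35}}

```text
time_s: 16.78
position: [0.6525, -0.1104, 0.0532]
tool_rot: [[0.238, 0.004, 0.971], [-0.971, -0.001, 0.238], [0.002, -1.0, 0.004]]
ft_force: [0.7, 1.4, 6.0]
grip_width: 0.0556
```

>>> {"fn": "carry_out", "kwargs": {"targets": [[[1,0,0,25,0,0,0],[1,0,0,60,0,0,0],[1,0,0,90,0,0,0],[1,-16,29,95,0,0,-4],[1,-32,60,95,0,0,-8],[1,-48,90,95,0,0,-12],[1,-64,120,95,0,0,-16],[1,-80,150,95,0,0,-19.5],[1,-94,175,95,0,0,-19.5],[1,-103,191,95,0,0,-19.5],[1,-103,191,95,0,0,-19.5],[1,-103,191,95,0,0,-19.5],[1,-103,191,95,0,0,-19.5]]]}}

```text
time_s: 17.87
position: [0.5491, 0.08, 0.1464]
tool_rot: [[-0.101, 0.001, 0.995], [-0.995, -0.0, -0.101], [0.0, -1.0, 0.001]]
ft_force: [-0.1, -0.8, 0.1]
grip_width: 0.0552
```

```bash
python3 - <<'E'
from h import *
st();d=snap("wrist","w10")
E
```

```text
t 17.87 pos [549.1  80.  146.4] zyaw -5.77 tilt [ 0.0014 -0.0003] F [-0.1 -0.8  0.1] w 55.2
```

View pics/w10.png

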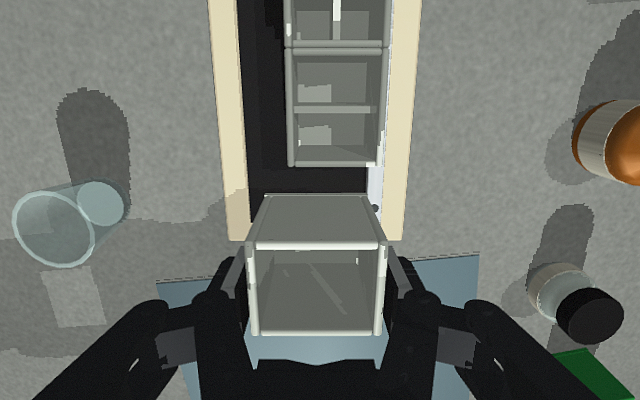

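Trough 1 is held level and square, facing trough 2's open end at row 163. I lower it and approach.

>>> {"fn": "carry_out", "kwargs": {"targets": [[[1,0,0,-30,0,0,0],[1,0,0,-57,0,0,0],[1,0,0,-69,0,0,0],[1,0,0,-73.5,0,0,0],[1,0,0,-73.5,0,0,0],[1,2,2,-73.5,0,0,0],[1,4,3,-73.5,0,0,0],[1,6,5,-73.5,0,0,0],[1,8.3,7.2,-73.5,0,0,0],[1,8.3,7.2,-73.5,0,0,0],[1,8.3,7.2,-73.5,0,0,0]]], "squeeze": 25}}

```text
time_s: 18.83
position: [0.557, 0.0879, 0.0723]
tool_rot: [[-0.1, 0.0, 0.995], [-0.995, -0.0, -0.1], [0.0, -1.0, 0.0]]
ft_force: [0.3, -0.4, -0.3]
grip_width: 0.0552
```

>>> {"fn": "carry_out", "kwargs": {"targets": [[[1,0.1,1,0,0,0,0],[1,0.2,2,0,0,0,0],[1,0.3,3,0,0,0,0],[1,0.4,4,0,0,0,0],[1,0.4,4,0,0,0,0]]]}}

```text
time_s: 19.25
position: [0.5571, 0.0902, 0.0725]
tool_rot: [[-0.1, -0.001, 0.995], [-0.995, -0.003, -0.1], [0.003, -1.0, -0.0]]
ft_force: [-1.9, -9.9, 1.4]
grip_width: 0.0553
```

>>> {"fn": "carry_out", "kwargs": {"targets": [[[1,1,0.3,0,0,0,0],[1,2,0.2,0,0,0,0],[1,3,0.1,0,0,0,0],[1,4,0,0,0,0,0],[1,5,-0.1,0,0,0,0],[1,5,-0.1,0,0,0,0]]]}}

```text
time_s: 19.75
position: [0.5606, 0.0898, 0.0717]
tool_rot: [[-0.1, -0.005, 0.995], [-0.995, -0.003, -0.1], [0.004, -1.0, -0.005]]
ft_force: [-5.8, -11.0, -0.4]
grip_width: 0.0552
```

>>> {"fn": "carry_out", "kwargs": {"targets": [[[1,0.8,0,-0.6,0,0,0],[1,1.5,-0.1,-1.2,0,0,0],[1,2,-0.1,-1.8,0,0,0],[1,2,-0.1,-2.4,0,0,0],[1,2,-0.1,-2.4,0,0,0]]]}}

```text
time_s: 20.17
position: [0.5615, 0.0898, 0.0713]
tool_rot: [[-0.1, -0.006, 0.995], [-0.995, -0.004, -0.1], [0.004, -1.0, -0.006]]
ft_force: [-17.7, -14.1, 22.1]
grip_width: 0.0553
```

>>> {"fn": "carry_out", "kwargs": {"targets": [[[0.25,0,0,0,0,0,0],[0.2,0,0,0,0,0,0],[0.15,0,0,0,0,0,0],[0.1,0,0,0,0,0,0],[0.1,0,0,0,0,0,0],[0.1,0,0,15,0,0,0],[0.1,0,0,40,0,0,0],[0.1,0,0,75,0,0,0],[0.1,-4,-35,110,0,0,0],[0.1,-4,-35,145,0,0,0],[0.1,-4,-35,150,0,0,0],[0.1,-4,-35,150,0,0,0]]]}}

```text
time_s: 21.17
position: [0.5611, 0.0563, 0.2225]
tool_rot: [[-0.101, 0.006, 0.995], [-0.995, -0.0, -0.101], [-0.0, -1.0, 0.006]]
ft_force: [0.6, 0.3, -0.1]
grip_width: 0.0768
```

```bash
python3 - <<'E'
from h import *
st();d=snap("wrist","w11")
i=cv2.imread("pics/w11.png");cv2.imwrite("pics/w11c.png",cv2.resize(i[0:240,210:390],None,fx=2.5,fy=2.5,interpolation=cv2.INTER_CUBIC))
E
```

```text
t 21.17 pos [561.1  56.3 222.5] zyaw -5.79 tilt [ 0.0057 -0.0005] F [ 0.6  0.3 -0.1] w 76.8
```

View pics/w11c.png

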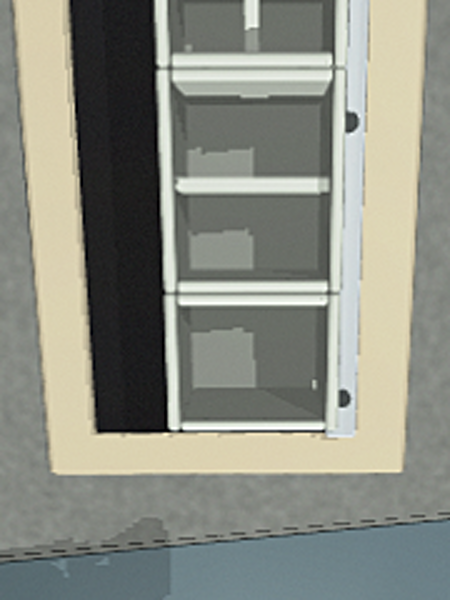

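The three sit flush in the picture, with seams at crop rows 62 and 293. I withdraw the arm and check from the top camera.

>>> {"fn": "carry_out", "kwargs": {"targets": [[[0.1,-10,-38,5,0,0,0],[0.1,-20,-76,10,0,0,0],[0.1,-30,-114,20,0,0,0],[0.1,-40,-150,30,0,0,0],[0.1,-60,-185,40,0,0,0],[0.1,-80,-220,40,0,0,0],[0.1,-100,-255,40,0,0,0],[0.1,-120,-290,40,0,0,0],[0.1,-120,-290,40,0,0,0],[0.1,-120,-290,40,0,0,0]]]}}

```text
time_s: 22.05
position: [0.4393, -0.2344, 0.2581]
tool_rot: [[-0.103, -0.002, 0.995], [-0.995, 0.003, -0.103], [-0.002, -1.0, -0.003]]
ft_force: [0.8, 0.7, 0.9]
grip_width: 0.0772
```

```bash
python3 - <<'E'
from h import *
st();snap("top","t9");snap("scene","s9")
i=cv2.imread("pics/t9.png");cv2.imwrite("pics/t9c.png",cv2.resize(i[155:230,170:285],None,fx=6.5,fy=6.5,interpolation=cv2.INTER_CUBIC))
E
```

```text
t 22.05 pos [ 439.3 -234.4  258.1] zyaw -5.94 tilt [-0.0025  0.0025] F [0.8 0.7 0.9] w 77.2
```

View pics/t9c.png

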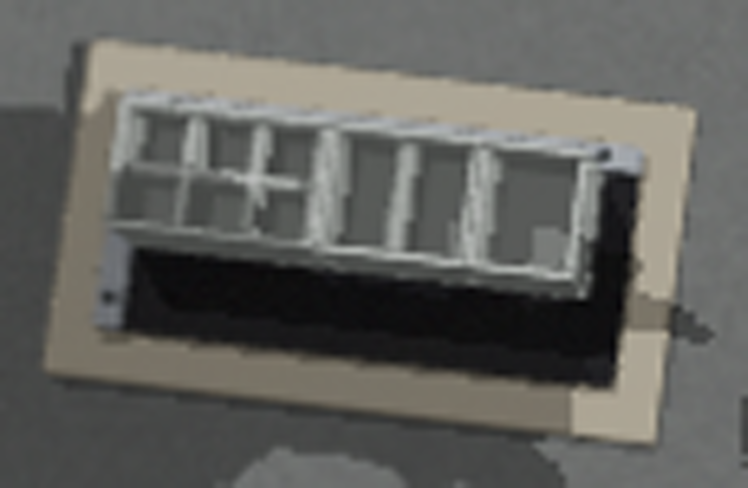

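View pics/s9.png

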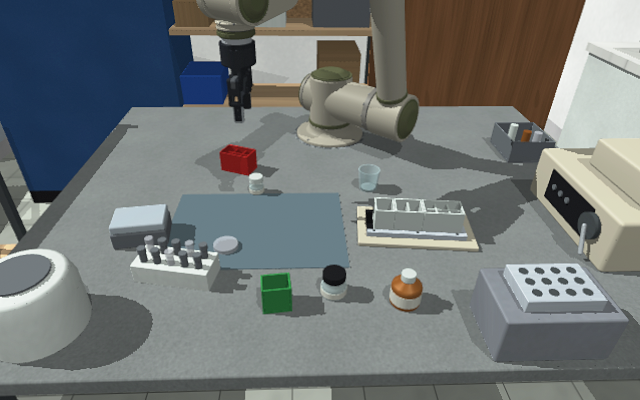

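```bash
python3 - <<'E'
from h import *
D0=np.array([.6062,.2636]);a=np.radians(-5.8);M=np.array([[np.cos(a),np.sin(a)],[-np.sin(a),np.cos(a)]])
d=np.load("pics/w11.npy",allow_pickle=True).item();f=lambda p:(np.array(p)+.5)/2.5-.5+np.array((210,0))
for n,l,c in(("t2",.065,[(346,67),(340,292),(163,293),(156,67)]),("t1",.045,[(340,294),(337,431),(170,431),(163,294)])):
    t=fit(d,box(l),.078,f(c),[.565,.12,-.1]);print(n,deg(t[0]),M@(t[0][:2]-D0)*1e3,t[1].tolist())
d=np.load("pics/t9.npy",allow_pickle=True).item();f=lambda p:(np.array(p)+.5)/6.5-.5+np.array((170,155))
t=fit(d,box(.2),.078,f([(120,93),(603,155),(578,278),(108,228)]),[.565,.16,-.1]);print("row",deg(t[0]),M@(t[0][:2]-D0)*1e3,t[1].tolist())
E
```

```text
t2 [565.8 144.9  -5.8] [ -28.24249556 -122.16082375] [[0.4, -0.3], [0.4, 0.5], [-0.2, 0.2], [-0.6, -0.3]]
t1 [560.4  90.3  -5.6] [ -28.09917527 -177.02118453] [[0.5, -0.6], [0.4, 0.3], [-0.8, 0.6], [-0.2, -0.3]]
row [567.7 165.1  -5.8] [ -28.33248929 -101.904498  ] [[1.1, 0.4], [-1.0, -0.8], [0.1, 0.7], [-0.2, -0.2]]
```

All checks agree, so I hand the job in.

```bash
python3 -c "
from rig import env
print(env.close_job())"
```

```text
the job is handed in; nothing more can be done
None
```

The three white troughs stand packed in one row along the long rail, and the job is handed in. The robot clock read about 22 s of the 67 s allowed. The hand-in reports no verdict.

I gripped each trough across its 56 mm width and lowered it just short of home. I then pushed it against the short rail or its neighbour, and into the long rail, at about 10–18 N per direction. Finally I set it down, released it and withdrew the arm.

| Trough | Measured centre x, y (mm, deck frame) | Ideal x, y (mm) | Yaw error |
|---|---|---|---|
| Six-compartment | -28.5, -45.0 | -28, -45 | about 0.1° |
| Two-compartment | -28.2, -122.2 | -28, -122.5 | about 0° |
| One-compartment | -28.1, -177.0 | -28, -177.5 | about 0.2° |

- **Six-compartment reading:** it dates from right after that trough was placed. The later pictures show its seam to the two-compartment trough closed.
- **One disagreement:** a coarser top-camera fit of the whole row put its centre at -28.3, -101.9 mm against an ideal -28, -100 mm. That is 1.9 mm off along the row, within the roughly 2 mm calibration accuracy, and the closer wrist views show no gaps.
- **Bystanders and look-alikes:** the final scene view shows the bystanders and the red and green look-alikes where they stood.

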